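# Load the salt shaker and send the stuck cruet caddy home

## Task

Stand the salt shaker upright in the empty compartment of the blue sliding caddy and let go of it; then push the caddy by its post along its rail, away from you. It is stuck in a stiff parking catch, so push steadily until it breaks free, then carry on slowly until you feel the hidden end stop, press it firmly home against that stop for a moment without ramming it, and leave it there. Keep the jar and the shaker standing in their compartments and do not disturb the other things on the worktop and range.

Things in the scene. Friction and masses are not known exactly. Their poses are not given: they have to be found in the camera images.
- rail: aluminium rail with black ends, fixed, 400 long, 80 wide, 22 high. Origin: centre of its underside; x runs along it the way the caddy must be pushed (away from the robot), z up. Hidden in it is an end stop, its place differing each time: a sprung pad (1 to 1.5 N over 5 mm), then firm rubber (roughly 4 N per mm). 6 to 12 N on the stop is a firm press; over 25 N breaks it.
- carriage: blue caddy sliding only along the rail. Origin: at worktop height under the middle of its tray; x along the rail the way to push, z up. A parking catch holds it: about 8 to 16 N break it free in the first 10 of travel (it may jump 10 ahead); then it runs with about 3 N of friction, meets the end stop 90 to 175 from its start, and stays home by its friction when let go.
- empty_well (a point): centre of the floor of the empty compartment, the one nearer the push post; 27.5 above the worktop, moves with the caddy. The caddy's tray is 126 long (x), 64 wide, 23.5 to 49.5 above the worktop, walls 4 thick, with two compartments of 57 (x) by 56 inside
- jar_well (a point): centre of the floor of the compartment that holds the spice jar, the one farther from the push post; moves with the caddy
- post_top (a point): centre of the top of the push post's black cap (20 by 28 by 10), 108.5 above the worktop; moves with the caddy. The blue post below the cap is 14 thick (x) and 22 wide (y), upright, 98 before the caddy's origin
- salt_shaker: glass salt shaker with a grey domed cap, 44 in diameter, 90 tall (straight up to 66, the cap 34 wide), 100 g; stands on the worktop to the right of the rail. Origin: centre of its underside, z up
- jar_in_caddy: spice jar with a green cap, 46 in diameter, 106 tall, standing loose in the farther compartment of the caddy. Origin: centre of its underside
- loose_jar: spice jar with a green cap, 46 in diameter, 106 tall, standing on the worktop to the right of the rail; not to be disturbed. Origin: centre of its underside
- tea_canister: white lidded canister, 98 in diameter, 130 tall, at the back of the worktop; not to be disturbed. Origin: centre of its underside
- mug: dark green mug, 90 in diameter, 100 tall, on the range; not to be disturbed. Origin: its underside
- pepper_mill: wooden pepper mill, 58 in diameter, 170 tall, at the back of the range; not to be disturbed. Origin: centre of its underside
- tin: small gaily spotted lidded pot, 66 in diameter, 83 tall, on the range; not to be disturbed. Origin: centre of its underside
There are look-alikes about, which are no part of the job. What is shaped like the jar_in_caddy but orange or red is not meant.

How it is judged:
By the outcome, as a careful person would: the job done as asked, in the order asked, and still so for the second after the job is handed in, with the robot touching nothing.
It also fails if it takes over 61 s, if anything falls off the work surface, if the arm or the gripper's body presses on something with over 40 N, if the wrist force passes 120 N, or if a joint passes its speed limit or range.

## Robot

A 6-joint arm with a two-finger parallel gripper is mounted at the origin on a cart in front of the work surface, level with it; the furniture and walls round the work are solid. World frame = base frame: x ahead of the robot, y to its left, z up, the work surface at z = 0. Lengths are in m, angles in rad, forces in N, time in s.
With the tool pointing down it reaches from about 0.225 to 0.875 m from the base axis. Payload 3.4 kg.
Tool frame: the origin (TCP) lies on the centre line of the jaws, within the pads' length; the fingertips stand 11 mm ahead of it and the grasp point (between the pads) lies 8 mm behind it; z points along the fingers, y is the line along which they close (so a half turn about z gives the same grasp; the last joint's range is limited). The gripper opens to 85 mm and grips with 20 to 120 N. Pads are 22 mm wide; open, the fingers measure 114 mm over their backs; the gripper's body (76 mm by 85 mm) begins 54 mm behind the grasp point. The pads swing forward as they close: fully open they stand 13 mm farther back than shut.
Start: joints at [-1.299, 0.276, 1.505, -0, 1.361, -0.121], TCP at [0.22, -0.531, 0.242] pointing down, gripper open.
Joint ranges: [-2.89, 2.89], [-0.75, 2.08], [0.22, 2.7], [-1.18, 4.32], [0.11, 2.71], [-2.7, 2.7]. Speed limits (rad/s): [2.57, 2.57, 3.14, 3.14, 3.14, 3.14].

## Interface

Orientations are given as a rotation vector (axis times angle).
In Python, from rig import env gives the robot as it stands. Calls block until the motion is done:
- env.move_ptp(position, orientation): joint-space move of the TCP to a pose.
- env.move_l(position, rot=None, vel=0.15, until_force=None): straight line of the TCP; rot=None keeps the orientation; vel is the mean speed in m/s. With until_force (N) it stops when the force on the tool has changed by that much, and returns True; else False.
- env.move_j(angles): joint-space move.
- env.set_gripper(opening, strength=None): finger opening in m; strength is the grip in N (None keeps the last); returns when the fingers have stopped.
- env.wait(seconds).
- env.inverse_kinematics(position, orientation): joint angles nearest the present ones, or None.
- env.state(): the state.
- env.capture(name): name is "side" or "top"; returns (picture, depth): 420x560x3 uint8, red, green, blue; 420x560 float32, m along the optical axis (not along the pixel's ray), 0 where there is no reading.
- env.calibration(name): a dict with "fov_y" (degrees; the focal length in pixels is half the picture's height over the tangent of half this angle, whatever the lens; pixels are square), "cx", "cy" (the principal point, pixels), "k1" (the pictures are not rectified: a ray, as slopes to the right and down, at radius r is drawn at 1 + k1 r^2 times it, then the intrinsics apply), "camera_from_world" (4x4, takes a point from world to camera coordinates). Camera axes: x right, y down, z forward; pixel columns grow to the right and rows downward; lengths in m; the calibration is good to about 2 mm. A picture is of the moment at which its call begins. calibration takes no time and is no camera call.
A pose or a line that the arm cannot do raises env.IKError and nothing moves.
- env.sign_off(): hands the job in; it is judged then, once.
Trained networks look in the newest picture that a camera, given by its name, has taken for a name from the list of things; names that differ only in an ending like _2 or _b are one class to them, and where a whole thing is asked for, a point or a joint stands for the part that bears it (a point fixed in the world has none). Each returns a list of dicts, best first, with "p" (0 to 1); they miss things now and then, are a little off and sometimes report something else, mostly with a low value. They report only what shows in the picture. A call takes as long as a camera call. They do not tell look-alikes from the thing itself.
- env.silhouettes(query, camera): "mask" (420x560 bool, what is visible of it) and "centre" ([row, column] in pixels, amid what is visible of it).
- env.tip_of(query, camera): "centre" ([row, column] in pixels: a listed point, or the origin of a listed thing).
The state is a dict: "time": time; "joint_positions": joint angles; "qd": joint speeds; "tau": joint torques, N m; "tcp_pos": TCP position; "ee_rot": TCP orientation; "contact_force": force on the tool from outside, world axes, zero at the start; "wrist_torque": the same for the moment, N m; "width": finger opening in m; "gripper_force": force on a finger pad.
Only numpy, scipy, OpenCV 4.12 (cv2) and the standard library are available. Lean on these libraries where they do the work, as an engineer would, in place of code of your own. Each camera call takes 0.05 s, during which the arm holds its last target. There are 200 camera calls.

## Working session

There is one attempt and no reset: what is moved stays moved. The work goes in short steps, each a Python script; the robot and the scene stay as the last script left them, time stands still between calls to the robot, and variables do not carry over. Pictures are saved under pics/ and viewed, at most 10 in all, crops included, and the job is handed in when it is done.

```bash
ls; mkdir -p pics
cat > h.py <<'E'
import numpy as np, cv2
from rig import env
def K(cam):
    c=env.calibration(cam); f=210/np.tan(np.radians(c["fov_y"])/2)
    return c,np.array([[f,0,c["cx"]],[0,f,c["cy"]],[0,0,1]]),np.array([c["k1"],0,0,0,0.])
def ray(cam,rc):
    c,k,d=K(cam)
    # drawn = s*(1+k1 r^2): OpenCV model
    n=cv2.undistortPointsIter(np.array([[[rc[1],rc[0]]]],float),k,d,None,None,(3,50,1e-10))[0,0]
    T=np.linalg.inv(c["camera_from_world"]); return T[:3,3],T[:3,:3]@np.array([n[0],n[1],1])
def atz(cam,rc,z):
    o,v=ray(cam,rc); return o+v*(z-o[2])/v[2]
def cloud(cam,depth,mask):
    c,k,d=K(cam); r,q=np.nonzero(mask&(depth>0))
    n=cv2.undistortPointsIter(np.stack([q,r],1)[:,None].astype(float),k,d,None,None,(3,50,1e-10))[:,0]
    z=depth[r,q]; T=np.linalg.inv(c["camera_from_world"])
    return (T[:3,:3]@np.vstack([n[:,0]*z,n[:,1]*z,z])).T+T[:3,3]
def save(im,n): cv2.imwrite("pics/"+n,im[:,:,::-1])
E
python3 - <<'E'
from h import *
np.set_printoptions(precision=4,suppress=True)
H=dict(empty_well=.0275,jar_well=.0275,post_top=.1085,salt_shaker=0,loose_jar=0,jar_in_caddy=.0275,rail=0,carriage=0,tea_canister=0)
for cam in("side","top"):
    im,d=env.capture(cam); save(im,cam+"0.png")
    print(cam,np.linalg.inv(env.calibration(cam)["camera_from_world"])[:3,3])
    for n,z in H.items():
        for t in env.tip_of(n,cam)[:3]: print(" tip",n,round(t["p"],2),np.array(t["centre"]).round(),atz(cam,t["centre"],z))
    for n in("salt_shaker","loose_jar","carriage","rail"):
        for t in env.silhouettes(n,cam)[:3]:
            P=cloud(cam,d,t["mask"]); 
            if len(P): print(" sil",n,round(t["p"],2),np.array(t["centre"]).round(),len(P),np.median(P,0),np.percentile(P,2,0),np.percentile(P,98,0))
E
```

```text
pics
side [0.0546 0.3822 0.9976]
 tip empty_well 0.78 [269. 237.] [0.5185 0.2043 0.0275]
 tip jar_well 0.6 [252. 222.] [0.5753 0.2124 0.0275]
 tip post_top 0.81 [275. 250.] [0.4536 0.2029 0.1085]
 tip salt_shaker 0.74 [274. 300.] [0.4428 0.0781 0.    ]
 tip loose_jar 0.98 [219. 273.] [0.6104 0.0545 0.    ]
 tip jar_in_caddy 0.92 [345. 242.] [0.3559 0.2791 0.0275]
 tip jar_in_caddy 0.88 [252. 222.] [0.5746 0.2138 0.0275]
 tip jar_in_caddy 0.72 [311. 194.] [0.476  0.3347 0.0275]
 tip rail 0.58 [243. 211.] [0.6252 0.22   0.    ]
 tip carriage 0.57 [268. 232.] [0.5395 0.2095 0.    ]
 tip tea_canister 0.61 [172. 231.] [0.7977 0.0759 0.    ]
 sil salt_shaker 0.88 [265. 302.] 450 [0.4338 0.0811 0.0594] [0.4218 0.0602 0.0099] [0.4552 0.0951 0.0895]
 sil loose_jar 0.6 [210. 274.] 664 [0.5874 0.0613 0.0787] [0.5778 0.0376 0.0038] [0.6183 0.0773 0.1076]
 sil rail 0.96 [222. 199.] 3055 [0.6871 0.2312 0.0209] [ 0.4276  0.1661 -0.001 ] [0.8218 0.2652 0.0259]
 sil rail 0.5 [270. 238.] 1495 [0.5145 0.2108 0.0311] [0.4371 0.1785 0.0236] [0.6061 0.2447 0.109 ]
top [0.488  0.0361 1.3563]
 tip empty_wel
[... 689 characters left out ...]
.215  0.    ]
 tip tea_canister 0.81 [122. 269.] [0.8097 0.0721 0.    ]
 sil salt_shaker 0.76 [266. 269.] 252 [0.4451 0.0744 0.0817] [0.4233 0.0563 0.0315] [0.4644 0.0955 0.0922]
 sil salt_shaker 0.52 [240. 218.] 1393 [0.5137 0.2038 0.0298] [0.437  0.1767 0.0208] [0.6106 0.2423 0.1095]
 sil loose_jar 0.77 [200. 277.] 334 [0.5985 0.0537 0.105 ] [0.5797 0.0342 0.0352] [0.6216 0.0743 0.1101]
 sil carriage 0.59 [238. 216.] 1301 [0.5181 0.2038 0.03  ] [0.4426 0.1769 0.0217] [0.6108 0.2405 0.1095]
 sil rail 0.85 [170. 212.] 3476 [0.6921 0.2186 0.0219] [0.4349 0.1671 0.002 ] [0.8231 0.2635 0.0288]
 sil rail 0.63 [200. 279.] 358 [0.5985 0.0531 0.1048] [ 0.5795  0.032  -0.0006] [0.624  0.0742 0.1101]
```

Run:
```python
from h import *
np.set_printoptions(precision=4,suppress=True)
a=cv2.imread("pics/top0.png");cv2.imwrite("pics/topc.png",cv2.resize(a[60:340,130:400],None,fx=2.1,fy=2.1,interpolation=cv2.INTER_CUBIC))
for cam in("side","top"):
    im,d=env.capture(cam)
    P=cloud(cam,d,np.ones(d.shape,bool)); C=cv2.cvtColor(im,cv2.COLOR_RGB2HSV)[d>0] if 0 else None
    m=(P[:,2]>.017)&(P[:,2]<.027)&(P[:,0]>.63)&(P[:,0]<.84)&(P[:,1]>.15)&(P[:,1]<.30)
    R=P[m][:,:2]; bx=np.arange(.64,.82,.012); mid=[]
    for x in bx:
        y=R[abs(R[:,0]-x)<.006,1]
        if len(y)>10: mid.append((x,(np.percentile(y,1)+np.percentile(y,99))/2,np.ptp(y)))
    mid=np.array(mid);print(cam,len(R),mid[::4],np.polyfit(mid[:,0],mid[:,1],1), cv2.minAreaRect(R.astype(np.float32)),R.max(0))
    # shaker by depth, cap top + body
    for nm,(x,y),zl in(("shaker",(.444,.076),.075),("post",(.455,.204),.1),("trayrim",(.545,.211),.044),("jar",(.58,.212),.1)):
        r={"trayrim":.07,"jar":.03}.get(nm,.035)
        q=P[(np.hypot(P[:,0]-x,P[:,1]-y)<r)&(P[:,2]>zl)&(P[:,2]<{"trayrim":.053}.get(nm,.12))]
        print(nm,len(q),q.mean(0),q.min(0),q.max(0), cv2.minAreaRect(q[:,:2].astype(np.float32)) if len(q) else 0)
```

```text
side 1659 [[0.64   0.2394 0.0354]
 [0.688  0.22   0.0782]
 [0.736  0.2238 0.0788]
 [0.784  0.2277 0.0791]] [-0.0136  0.2361] ((0.7309615015983582, 0.2218765765428543), (0.19943387806415558, 0.08459895849227905), 4.421731948852539) [0.8316 0.2712]
shaker 176 [0.4404 0.0754 0.0843] [0.4259 0.0576 0.0751] [0.4597 0.0902 0.092 ] ((0.44148769974708557, 0.07428772747516632), (0.03185974061489105, 0.02903924696147442), 52.11915588378906)
post 125 [0.4492 0.2036 0.1071] [0.4395 0.1888 0.1009] [0.4601 0.2167 0.1128] ((0.45014411211013794, 0.20270521938800812), (0.020064275711774826, 0.028039107099175453), 3.132655620574951)
trayrim 322 [0.5381 0.2139 0.0481] [0.4831 0.1745 0.044 ] [0.6102 0.2465 0.053 ] ((0.5478338003158569, 0.21040917932987213), (0.12694698572158813, 0.06499534845352173), 4.367884159088135)
jar 100 [0.5617 0.2151 0.1096] [0.5544 0.1886 0.1002] [0.5812 0.2328 0.12  ] ((0.5651420950889587, 0.21330730617046356), (0.04538366571068764, 0.021330855786800385), 75.2430648803711)
top 2099 [[0.64   0.2176 0.0784]
 [0.688  0.2209 0.0812]
 [0.736  0.2248 0.0793]
 [0.784  0.2293 0.0791]]
[... 184 characters left out ...]
0581 0.0752] [0.4608 0.089  0.0963] ((0.44532331824302673, 0.07363606989383698), (0.030881088227033615, 0.030716801062226295), 88.50971221923828)
post 101 [0.452  0.2029 0.108 ] [0.4424 0.1895 0.1014] [0.461  0.2175 0.1138] ((0.4517100751399994, 0.203501358628273), (0.02801310457289219, 0.018603675067424774), 89.85073852539062)
trayrim 240 [0.5453 0.2072 0.0489] [0.4864 0.1746 0.044 ] [0.613  0.2451 0.0529] ((0.5496808290481567, 0.21053415536880493), (0.12554441392421722, 0.06435032933950424), 4.061638355255127)
jar 24 [0.5701 0.1956 0.1108] [0.5561 0.1877 0.1006] [0.5925 0.2179 0.1186] ((0.5703983902931213, 0.19839704036712646), (0.01648322492837906, 0.04299923777580261), 53.02367401123047)
```

View pics/topc.png

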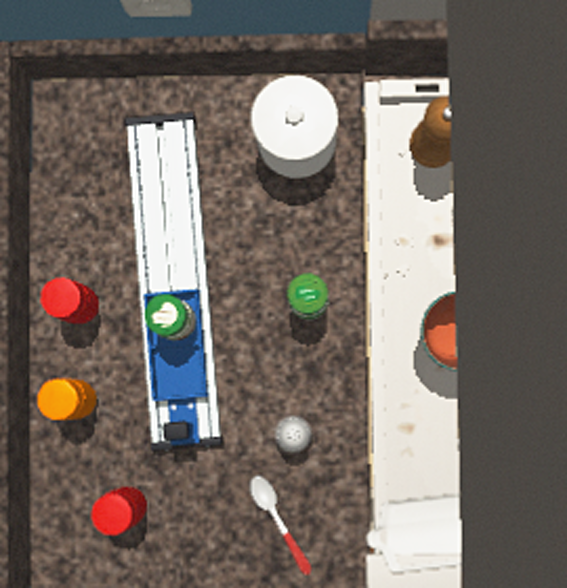

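View pics/side0.png

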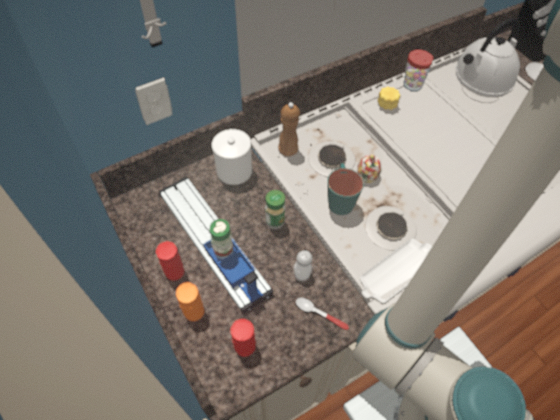

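Both views agree with the sizes given. The rail yaw is about 4.2°, the shaker is at (0.4435, 0.0745), the tray centre is at (0.549, 0.2105) and the post is at (0.451, 0.203). In the top crop the shaker is at (293,433), the post cap at (177,430), the jar in the caddy at (168,315) and the loose jar at (308,294). Next I'll grasp the shaker.

```bash
cat >> h.py <<'E'
from scipy.spatial.transform import Rotation as Ro
YAW=np.radians(4.2); U=np.array([np.cos(YAW),np.sin(YAW),0]); V=np.array([-U[1],U[0],0])
TRAY=np.array([.549,.2105,0]); SH=np.array([.4435,.0745,0])
def ori(h): # h=+1/-1 half turn
    y=h*V; z=np.array([0,0,-1.]); return Ro.from_matrix(np.stack([np.cross(y,z),y,z],1)).as_rotvec()
def st(*a):
    s=env.state(); print(*a,"t%.2f"%s["time"],"p",np.round(s["tcp_pos"],4),"F",np.round(s["contact_force"],2),"w%.4f g%.1f"%(s["width"],s["gripper_force"]))
    return s
E
python3 - <<'E'
from h import *
st()
q0=np.array(env.state()["joint_positions"])
best=min((1,-1),key=lambda h:max(abs(env.inverse_kinematics(SH+[0,0,.2],ori(h))-q0)) if env.inverse_kinematics(SH+[0,0,.2],ori(h)) is not None else 9)
print(best,[env.inverse_kinematics(SH+[0,0,.2],ori(h)) for h in(1,-1)])
R=ori(best)
env.move_ptp(SH+[0,0,.2],R); st("hover")
print(env.move_l(SH+[0,0,.049],vel=.12,until_force=6)); st("down")
env.set_gripper(.03,30); st("grip")
env.move_l(SH+[0,0,.06],vel=.05); st("lift")
im,d=env.capture("side"); save(im,"grip.png"); 
cv2.imwrite("pics/gripc.png",cv2.resize(im[180:330,190:390,::-1],None,fx=4,fy=4))
E
```

```text
t1.50 p [ 0.2201 -0.5312  0.2423] F [ 0.32  0.34 -0.19] w0.0854 g0.0
1 [array([ 1.14886033e-02,  1.17176857e-01,  1.82387057e+00, -4.44089210e-16,
        1.20054522e+00, -1.63261155e+00]), array([0.0114886 , 0.11717686, 1.82387057, 0.        , 1.20054522,
       1.5089811 ])]
hover t3.81 p [0.4439 0.0739 0.2   ] F [-0.27  0.64 -0.14] w0.0854 g0.0
False
down t5.22 p [0.444  0.0745 0.0495] F [-0.48 -0.1  -0.53] w0.0853 g0.0
grip t5.72 p [0.4437 0.0743 0.0495] F [-1.73  0.02  5.06] w0.0372 g29.8
lift t6.09 p [0.4437 0.0746 0.0603] F [-0.31 -0.09 -0.95] w0.0369 g29.7
```

View pics/gripc.png

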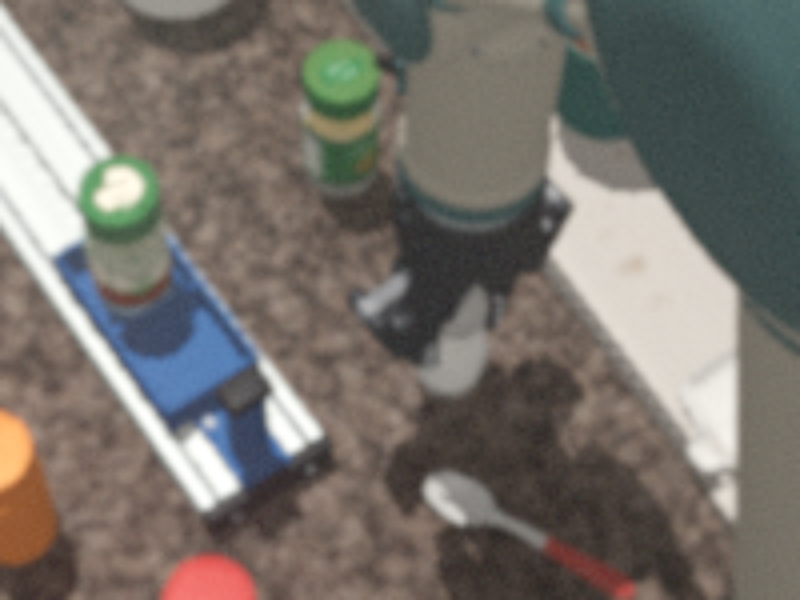

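The shaker hangs upright in the fingers at about (455,340) in the crop. The width is 37 mm rather than 44 mm, so the pads are partly on the cap. I'll set it down and regrip lower, with the tool leaning 8° back so its body clears the jar.

```bash
cat >> h.py <<'E'
def tilt(a,h=1):
    z=np.sin(a)*U-np.array([0,0,np.cos(a)]); y=h*V; return Ro.from_matrix(np.stack([np.cross(y,z),y,z],1)).as_rotvec()
T8=tilt(np.radians(8))
E
python3 - <<'E'
from h import *
p=np.array(env.state()["tcp_pos"])
env.move_l([p[0],p[1],.0485],vel=.03,until_force=3); st("set")
env.set_gripper(.085); st("open")
g=SH+U*.001
env.move_l(g+[0,0,.06],rot=T8,vel=.06)
print(env.move_l(g+[0,0,.0415],vel=.05,until_force=6)); st("down")
env.set_gripper(.03,30); st("grip")
env.move_l(g+[0,0,.055],vel=.05); st("lift")
im,d=env.capture("side"); cv2.imwrite("pics/gripc2.png",cv2.resize(im[180:330,190:390,::-1],None,fx=4,fy=4))
E
```

```text
set t6.53 p [0.4434 0.0745 0.0495] F [-0.16 -0.81  5.79] w0.0373 g30.8
open t7.06 p [0.4428 0.0745 0.0492] F [0.64 0.12 0.2 ] w0.0851 g0.0
False
down t7.91 p [0.4444 0.0746 0.0408] F [ 0.01 -0.1  -0.48] w0.0851 g0.0
grip t8.41 p [0.4447 0.0746 0.0421] F [-0.66 -0.23  5.28] w0.0393 g29.9
lift t8.82 p [0.4447 0.0746 0.0554] F [ 0.99 -0.   -1.87] w0.0392 g30.2
```

View pics/gripc2.png

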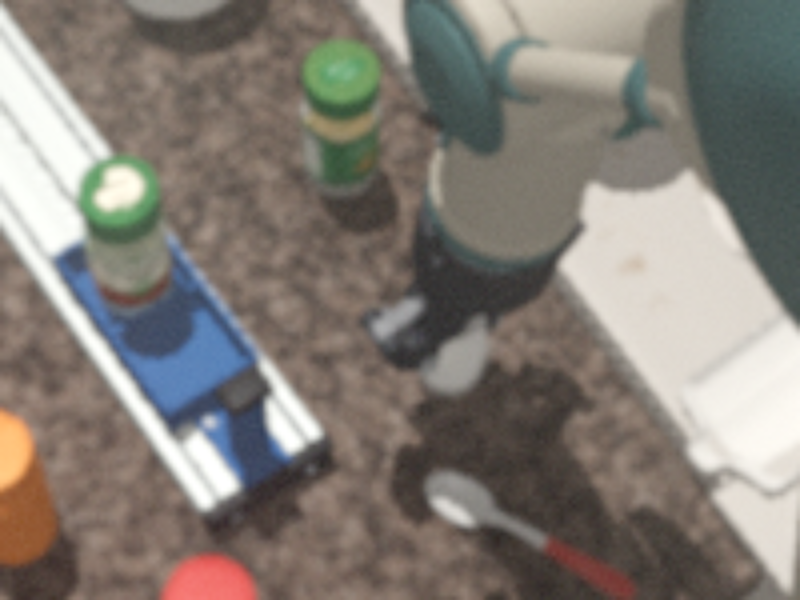

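Held upright, at about (455,365) in the crop. Next I'll carry it over the well, check the alignment and lower it.

```bash
cat >> h.py <<'E'
WELL=TRAY-.0305*U
E
python3 - <<'E'
from h import *
o=np.array([.0012,0.0002,0])
p=np.array(env.state()["tcp_pos"])
env.move_l([p[0],p[1],.18],vel=.15)
env.move_l(WELL+o+[0,0,.18],vel=.12)
env.move_l(WELL+o+[0,0,.098],vel=.1); st("above")
im,d=env.capture("side"); cv2.imwrite("pics/above.png",cv2.resize(im[180:330,150:350,::-1],None,fx=4,fy=4))
E
```

```text
above t12.26 p [0.5204 0.2086 0.0986] F [ 0.4  -0.24 -0.79] w0.0396 g30.2
```

View pics/above.png

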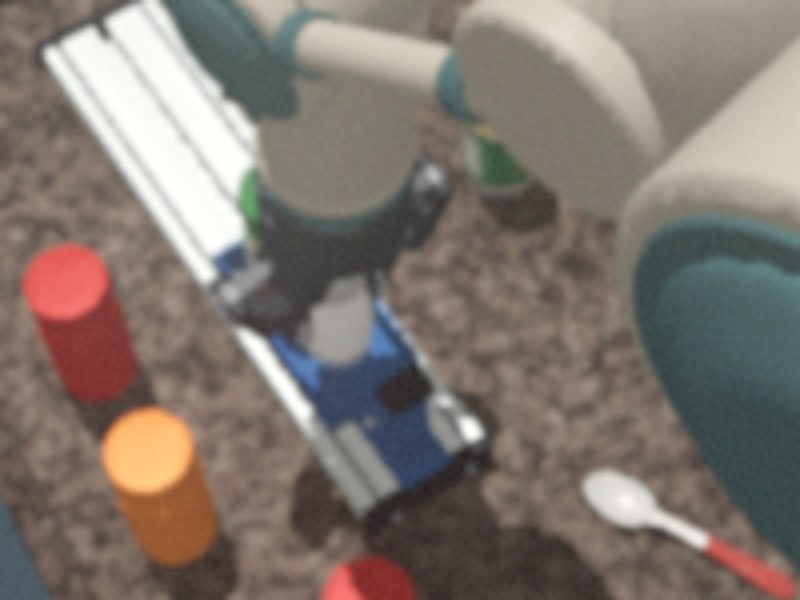

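The shaker, at about (340,330), hangs over the empty compartment, so I'll lower it.

Run:
```python
from h import *
p=np.array(env.state()["tcp_pos"])
t=p-[.0005,0,0]
hit=env.move_l([t[0],t[1],.0675],vel=.03,until_force=3); s=st("low",hit)
if s["tcp_pos"][2]<.0735:
    env.set_gripper(.085); st("open")
    a=np.radians(8); b=np.array([-np.sin(a)*U[0],-np.sin(a)*U[1],np.cos(a)])
    q=np.array(env.state()["tcp_pos"]); env.move_l(q+.09*b,vel=.12)
    # away behind the post, high
    post=TRAY-.098*U
    env.move_l(post-.045*U+[0,0,.17],rot=tilt(0),vel=.15); st("behind")
    env.set_gripper(0.0,30)
    im,d=env.capture("side"); print(env.tip_of("post_top","side")[:1])
    for n,z in(("post_top",.1085),("salt_shaker",.0275)):
        for r in env.tip_of(n,"side")[:2]: print(n,r["p"],atz("side",r["centre"],z))
    cv2.imwrite("pics/placed.png",cv2.resize(im[180:330,150:350,::-1],None,fx=4,fy=4))
    print("expected post",post,"well",WELL)
```

```text
low True t13.18 p [0.5197 0.2086 0.0696] F [-0.59 -0.68  4.74] w0.0394 g31.0
open t13.70 p [0.5186 0.2083 0.0686] F [ 0.58 -0.06 -0.32] w0.0848 g0.0
behind t15.43 p [0.4071 0.2002 0.1701] F [-0.33  0.32 -0.34] w0.0854 g0.0
[{'centre': [274.8, 252.3], 'p': 0.56}]
post_top 0.56 [0.45129604 0.19816703 0.1085    ]
salt_shaker 0.54 [0.51996786 0.21235565 0.0275    ]
expected post [0.45126318 0.20332266 0.        ] well [0.51858191 0.20826623 0.        ]
```

View pics/placed.png

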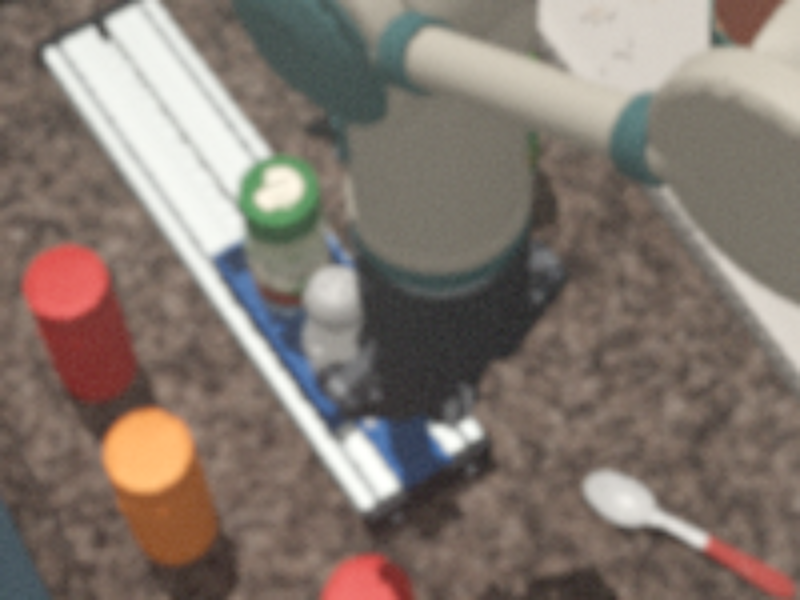

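The shaker seated on the floor at the expected height (0.0696) and stands upright at (333,310) next to the jar. Now I'll contact the post and push through the catch.

Run:
```python
from h import *
post=TRAY-.098*U; Z=np.array([0,0,.076])
env.move_l(post-.045*U+Z,vel=.12); st("low")
print(env.move_l(post-.005*U+Z,vel=.025,until_force=2.5)); s=st("contact")
a=np.dot(np.array(s["tcp_pos"])-post,U); print("contact at",a)
np.save("a.npy",a)
if -.03<a<-.01:
  for k in (8,14,30):
    env.move_l(post+(a+.001*k)*U+Z,vel=.012 if k<20 else .02); s=st(k); print(np.dot(s["contact_force"],U))
```

```text
low t17.32 p [0.4069 0.2002 0.0765] F [-0.34 -0.04 -0.2 ] w0.0002 g0.0
True
contact t18.29 p [0.4292 0.2016 0.0755] F [-0.12 -0.3  -0.23] w0.0001 g0.0
contact at -0.022089526240303994
8 t19.18 p [0.4303 0.2012 0.0747] F [-12.27   0.61   5.58] w-0.0006 g0.0
-12.189881460526594
14 t19.82 p [0.4429 0.2026 0.0758] F [-4.74  1.15 -2.25] w0.0004 g0.0
-4.646326849250944
30 t20.77 p [0.4598 0.204  0.0762] F [-1.7   0.53 -1.05] w0.0000 g0.0
-1.6517245079992118
```

Run:
```python
from h import *
post=TRAY-.098*U; Z=np.array([0,0,.076]); a=float(np.load("a.npy"))
f=lambda s:-np.dot(s["contact_force"],U)
tr=lambda s:np.dot(np.array(s["tcp_pos"])-post,U)-a
hit=env.move_l(post+(a+.085)*U+Z,vel=.03,until_force=6); s=st("85",hit); print(f(s),tr(s))
if not hit:
    hit=env.move_l(post+(a+.185)*U+Z,vel=.012,until_force=4); s=st("stop?",hit); print(f(s),tr(s))
    for i in range(3):
        env.wait(.1); s=env.state(); print(f(s),tr(s))
```

```text
85 False t22.76 p [0.514 0.208 0.076] F [-2.83  0.53  1.04] w-0.0001 g0.0
2.7804248500208315 0.08499138223508744
stop? True t27.68 p [0.577  0.2125 0.0754] F [-0.59 -0.51 -0.02] w-0.0000 g0.0
0.6304693812848703 0.1481923140717428
0.7155989509083498 0.1473450207515796
0.3455878348666407 0.14662193488969216
-0.4886476082836307 0.14622299398635155
```

Run:
```python
from h import *
post=TRAY-.098*U; Z=np.array([0,0,.076]); a=float(np.load("a.npy"))
f=lambda s:-np.dot(s["contact_force"],U)
tr=lambda s:np.dot(np.array(s["tcp_pos"])-post,U)-a
def F():
    v=[]
    for _ in range(4): env.wait(.02); v.append(f(env.state()))
    return np.mean(v)
c=tr(env.state())+.001
for i in range(22):
    env.move_l(post+(a+c)*U+Z,vel=.01); g=F(); s=env.state()
    print("%d cmd %.4f tr %.4f F %.2f t %.2f"%(i,c,tr(s),g,s["time"]))
    if g>11.3 or s["time"]>45: break
    c+=.001 if g<7 else .0006
```

```text
0 cmd 0.1472 tr 0.1473 F -0.40 t 28.39
1 cmd 0.1482 tr 0.1481 F 0.61 t 28.71
2 cmd 0.1492 tr 0.1481 F 3.97 t 29.02
3 cmd 0.1502 tr 0.1486 F 5.78 t 29.34
4 cmd 0.1512 tr 0.1488 F 7.26 t 29.66
5 cmd 0.1518 tr 0.1489 F 8.16 t 29.98
6 cmd 0.1524 tr 0.1492 F 9.00 t 30.29
7 cmd 0.1530 tr 0.1494 F 9.47 t 30.61
8 cmd 0.1536 tr 0.1496 F 10.23 t 30.93
9 cmd 0.1542 tr 0.1498 F 10.58 t 31.24
10 cmd 0.1548 tr 0.1499 F 11.10 t 31.56
11 cmd 0.1554 tr 0.1500 F 12.22 t 31.88
```

The stiffness is about 4 N/mm, so this is the rubber stop, carrying roughly 9 N. I'll hold briefly, back off and check.

Run:
```python
from h import *
post=TRAY-.098*U; Z=np.array([0,0,.076]); a=float(np.load("a.npy"))
env.wait(.6); st("held")
env.move_l(post+(a+.145)*U+Z,vel=.015)
env.move_l(post+(a+.09)*U+Z,vel=.06)
env.move_l(post+(a+.09)*U+[0,0,.2],vel=.12)
env.move_l([.33,.02,.25],vel=.2); st("clear")
for cam in("top","side"):
    im,d=env.capture(cam); save(im,cam+"_end.png")
    for n,z in(("post_top",.1085),("salt_shaker",.0275)):
        for r in env.tip_of(n,cam)[:1]: print(cam,n,r["p"],atz(cam,r["centre"],z))
    w=im[100:330,150:350,::-1]; cv2.imwrite("pics/%s_endc.png"%cam,cv2.resize(w,None,fx=2.6,fy=2.6))
print(post+.148*U)
A=cv2.imread("pics/top_endc.png");B=cv2.imread("pics/side_endc.png")
cv2.imwrite("pics/both.png",cv2.resize(np.hstack([A,B]),(800,460)))
```

```text
held t32.48 p [0.5789 0.2126 0.0752] F [-12.62  -0.43   5.52] w0.0003 g0.0
clear t37.08 p [0.3304 0.0203 0.2499] F [-0.48  0.05 -0.41] w0.0003 g0.0
top post_top 0.68 [0.60654437 0.2191932  0.1085    ]
top salt_shaker 0.49 [0.66878414 0.22703164 0.0275    ]
side post_top 0.82 [0.6048956  0.21825692 0.1085    ]
side salt_shaker 0.71 [0.77985736 0.06559071 0.0275    ]
[0.59886572 0.21416191 0.        ]
```

View pics/both.png

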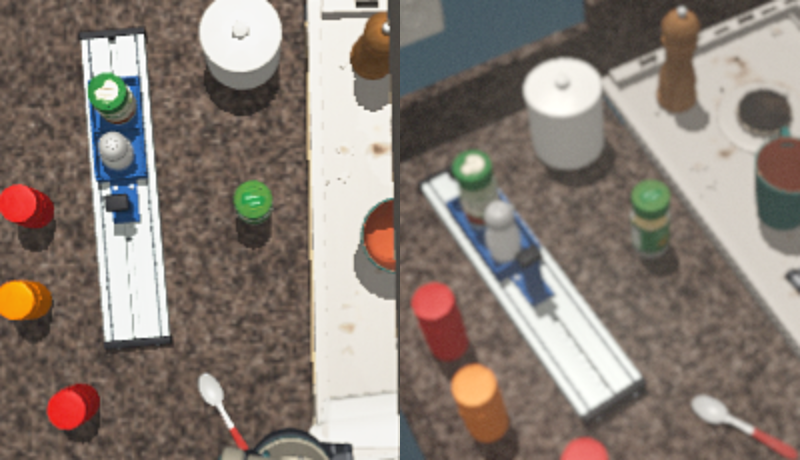

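Both views show the jar and the shaker standing in the caddy. In the left view the jar is at (110,92), the shaker at (115,150) and the post at (118,203). The caddy has moved up the rail, the other objects are undisturbed and the arm is clear.

```bash
python3 -c "
from rig import env
print(env.sign_off())"
```

```text
the job is handed in; nothing more can be done
None
```

The shaker stands released in its compartment and the caddy was pressed home on the end stop (about 9 N, about 148 mm of travel); the job was handed in at about 37 s, but no verdict came back.

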